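Take the fence stop off its T-track and put it in the tray

TASK

The squaring-up for the house model is done: slide the orange fence stop along its T-track to the open mouth where the blue lips are cut away, lift it off there, and stand it upright on the floor of the teal tray, lowering it in rather than dropping it. Leave the house model, the pot, the grey brick separator and the tub carousel where they are.

Things in the scene. Friction and masses are not known exactly. Their poses are not given: they have to be found in the camera images.
- track: Aluminium T-track fixed on the counter, 260 (x) x 56 (y) x 21 mm high, pointing any way. Origin: centre of its underside; x along it to the open mouth, z up. Channel 40 mm wide, its floor at z = 6 mm. Blue lips (z = 16 to 21 mm) cover it from x = -130 to +45 mm, leaving a 16 mm slot; from x = +45 to +130 mm no lips (the mouth), end open too. A black block closes x = -130 to -120 mm.
- track_mouth (a point): Centre of the lipless, 85 mm long mouth of the T-track, on the channel floor (track frame x = +87.5, y = 0, z = +6 mm). With the stop's origin here its foot is wholly clear of the lips and it lifts straight up.
- stop: Orange fence stop captive in the T-track, about 0.25 kg, 105 mm high. Origin: centre of the underside of its steel foot, which starts on the channel floor, 10 to 88 mm from the track's origin towards the closed end; z up, x as the track's x. Foot 50 (x) x 34 (y) x 6 mm with 3 mm play each side, 4 mm upwards, light friction; stem 10 mm thick; orange plate 60 x 52 mm at z = 17 to 27 mm.
- stop_grip (a point): Point on the centre line of the stop's upright orange grip fin, 86 mm above the foot's underside. The fin is 44 (x) x 22 (y) mm, from 27 to 105 mm above the foot's underside: pinch it from above across its 22 mm. Behind it (x = -30 to -22 mm) stands a birch fence blade 84 mm wide in y, 27 to 60 mm above the foot's underside.
- tray: Teal silicone-look tray, loose, 0.5 kg, outside 150 (x) x 170 (y) x 22 mm high, walls 6 mm, floor 6 mm thick, inside 138 x 158 mm. Origin: centre of its underside, z up. It may stand on the robot's left or right; the house stands on the other side.
- house: Bystander: half-finished roofless blue house model on a grey 130 x 120 mm plate, 81 mm high, loose. Origin: centre of its underside.
- separator: Bystander: flat grey brick separator (pry lever) 135 x 30 x 12 mm, lying loose between robot and track, length along its x. Origin: on its underside.
- pot: Bystander: white ceramic pot with wooden lid, diameter 114 mm, 121 mm high, loose. Origin: centre of its underside.
- carousel: Bystander: white carousel of two tiers of small clear tubs, diameter 170 mm, about 165 mm high, free to turn on a fixed foot. Origin: on its axis at counter height.
Mind the look-alikes: they are no part of the job. Several things look just like the tray: the one meant starts farthest to the robot's left.

How it is judged:
On the way, in this order (a step that is already met when the one before it is completed fails the run):
1. the stop has been slid along the channel to the mouth, its foot clear of the lips and still down in the channel (x of stop in the frame of track above 0.068 m and z of stop in the frame of track below 0.016 m and y of stop in the frame of track between -0.008 and 0.008 m), for 0.05 s.
2. the stop has been lifted off the track (z of stop in the frame of track above 0.035 m), for 0.1 s.
At the end, for the whole second after the job is handed in: The stop stands upright (within 0.1 rad) with its foot flat on the tray's floor (height within 4 mm), anywhere inside the walls, at rest and released; the tray lies flat on the counter (x of stop in the frame of tray between -0.06 and 0.06 m and y of stop in the frame of tray between -0.07 and 0.07 m and z of stop in the frame of tray between 0.002 and 0.01 m and angle between stop's own z axis and vertical below 0.1 rad and height (world z) of tray below 0.006 m and angle between tray's own z axis and vertical below 0.05 rad and linear speed of stop below 0.02 m/s and contact force between the fingers and stop below 0.05 N); the robot touches nothing.
It fails at once if the stop is let go in the air: more than 50 mm above the counter with no finger on it (height (world z) of stop above 0.05 m and contact force between the fingers and stop below 0.05 N).
It fails at once if a bystander is pushed: house, separator or pot moved by more than 30 mm (distance of any of house, separator, pot from where it was at the start of the episode above 0.03 m).
It fails at once if the house or the pot is tipped (angle between any of house, pot's own z axis and vertical above 0.3 rad).
It fails at once if the carousel is struck (contact force between carousel and anything else above 5 N).
It also fails if it takes over 48 s, if anything falls off the work surface, if the arm or the gripper's body presses on something with over 40 N, if the wrist force passes 120 N, or if a joint passes its speed limit or range.

ROBOT

A 6-joint arm with a two-finger parallel gripper is mounted at the origin on the work surface. World frame = base frame: x ahead of the robot, y to its left, z up, the work surface at z = 0. Lengths are in m, angles in rad, forces in N, time in s.
With the tool pointing down it reaches from about 0.25 to 0.775 m from the base axis. Payload 4 kg.
Tool frame: the origin (TCP) lies on the centre line of the jaws, within the pads' length; the fingertips stand 22 mm ahead of it and the grasp point (between the pads) lies 3 mm ahead of it; z points along the fingers, y is the direction in which the jaws open and shut (so a half turn about z gives the same grasp; the last joint's range is limited). The gripper opens to 94 mm and grips with 3 to 60 N. Pads are 16 mm wide; open, the fingers measure 119 mm over their backs; the gripper's body (75 mm by 177 mm) begins 78 mm behind the grasp point.
Start: joints at [1.184, 0.087, 1.371, -0, 1.684, -0.103], TCP at [0.154, 0.528, 0.228] pointing down, gripper open.
Joint ranges: [-3.1, 3.1], [-0.76, 2.03], [0.27, 2.55], [-1.08, 4.22], [0.17, 2.65], [-2.57, 2.57]. Speed limits (rad/s): [2.79, 2.79, 3.14, 3.14, 3.14, 3.14].

INTERFACE

Orientations are given as [roll, pitch, yaw] about the fixed x, y, z axes, in that order (R = Rz(yaw) Ry(pitch) Rx(roll)).
In Python, from bench import robot gives the robot as it stands. The module is installed in compiled form; this text tells all that it offers.
- The arm moves only by the shell command python3 -m inch 'ROWS'. ROWS is JSON, a list of rows, each an object with "linear": the shift along the world's x, y, z scaled (see below), a list of three; "twist": the turn about the world's z scaled (see below); "gripper": the opening, from 0 (shut) to 1 (fully open). In form: [{"linear": [x, y, z], "twist": twist, "gripper": gripper}, ...]. A call has 1 to 10 rows; each row is the pose to reach, as a shift and turn from the pose commanded when the call began; what a row does not reach only later rows make up. The controller multiplies each number of a shift by 0.1 m and each number of a turn by 60 degrees. A row lasts 1/12 s, in which the tool goes at most 41.7 mm and 7.16 degrees, less where a joint would pass 70% of its speed; a pose out of reach is approached as far as the arm can. A call with a number of a shift or a turn outside -1 to 1 is refused whole. A call with a gripper value outside its range is refused whole. The fingers move at their own pace and stop on an object; the grip force is fixed at half the most. Time passes only in rows, so rows that repeat a pose let the fingers close. It gives the time, the measured TCP pose, the force and the opening at its end, in the units of the state.
- robot.get_obs(): the state, without advancing time (a new reading comes with each control period).
- robot.snapshot(name): name is "side" or "top" or "wrist"; returns a dict with "image" (400x640x3 uint8, red, green, blue), "depth" (400x640 float32, m along the optical axis (not along the pixel's ray), 0 where there is no reading), "mtx" (3x3 intrinsics, pixels), "rvec" (rotation vector, rad) and "tvec" (3), from world to camera coordinates, as OpenCV has them; the wrist camera has in their place "hand_eye" (4x4, takes a point from camera to tool coordinates, whose origin is the TCP and whose axes are the flange's). Camera axes: x right, y down, z forward; pixel columns grow to the right and rows downward; lengths in m; the calibration is good to about 2 mm. The wrist camera is an equidistant fisheye: a pixel r from the principal point sees the ray r / f radians off the axis. A picture is of the moment at which its call begins: read the wrist's pose just before it.
- robot.close_job(): hands the job in, once; it reports no verdict.
The state is a dict: "time": time; "joint_positions": joint angles; "qvel": joint speeds; "joint_torque": joint torques, N m; "tool_pos": TCP position; "ee_rot": TCP orientation; "wrist_force": force on the tool from outside, world axes, zero at the start; "wrist_torque": the same for the moment, N m; "width": finger opening in m.
Only numpy, scipy, OpenCV 4.12 (cv2) and the standard library are available. Lean on these libraries where they do the work, as an engineer would, in place of code of your own. Each camera call takes 0.05 s, during which the arm holds its last target.

## Working session

There is one attempt and no reset: what is moved stays moved. The work goes in short steps, Python scripts to look and compute and a shell command to move; the robot and the scene stay as the last step left them, time stands still between calls to the robot, and variables do not carry over. Pictures are saved under pics/ and viewed, and the job is handed in when it is done.

```bash
mkdir -p pics
cat > h.py <<'E'
import numpy as np,cv2
from bench import robot
def snap(n,tag):
    s=robot.snapshot(n); cv2.imwrite(f'pics/{tag}.png',s['image'][:,:,::-1]); np.savez(f'{tag}.npz',**s); return s
def cloud(s):
    R,_=cv2.Rodrigues(np.array(s['rvec'],float)); t=np.array(s['tvec']).ravel(); K=s['mtx']; d=s['depth']
    v,u=np.indices(d.shape); p=np.stack([(u-K[0,2])/K[0,0]*d,(v-K[1,2])/K[1,1]*d,d],-1)
    return (p-t)@R
E
python3 - <<'E'
from h import *
print(robot.get_obs())
for n in('top','side'):
    s=snap(n,n+'0'); R,_=cv2.Rodrigues(np.array(s['rvec'],float)); print(n,s['mtx'],-R.T@np.array(s['tvec']).ravel())
E
```

```text
{'time': 0.0, 'joint_positions': array([ 1.18391168e+00,  8.79605570e-02,  1.37224903e+00, -2.56766822e-05,
        1.68361128e+00, -1.03098232e-01]), 'qvel': array([-0.0008453 ,  0.00104946,  0.00046628, -0.00161126, -0.00078143,
       -0.00018363]), 'joint_torque': array([ 4.57781844e-04, -3.40175629e+01, -3.02432513e+01,  7.21413642e-02,
        3.29866027e-02, -2.00011882e-04]), 'tool_pos': array([0.15381537, 0.52752615, 0.22630375]), 'ee_rot': array([-3.13937364e+00, -2.03934362e-04,  2.85780315e+00]), 'wrist_force': array([ 0.30224031, -0.07709279,  0.83502186]), 'wrist_torque': array([ 0.03674362, -0.01609731,  0.01572711]), 'width': 0.09383069673146609}
top [[399.38882702   0.         320.1523741 ]
 [  0.         399.38882702 200.5092412 ]
 [  0.           0.           1.        ]] [ 0.40539326 -0.13595416  1.20888207]
side [[488.4859376    0.         317.15132823]
 [  0.         488.4859376  208.0611662 ]
 [  0.           0.           1.        ]] [ 0.3270138  -1.24056388  1.06872653]
```

View pics/top0.png

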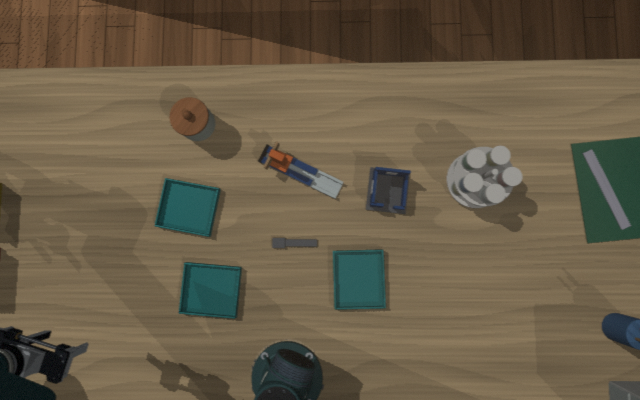

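View pics/side0.png

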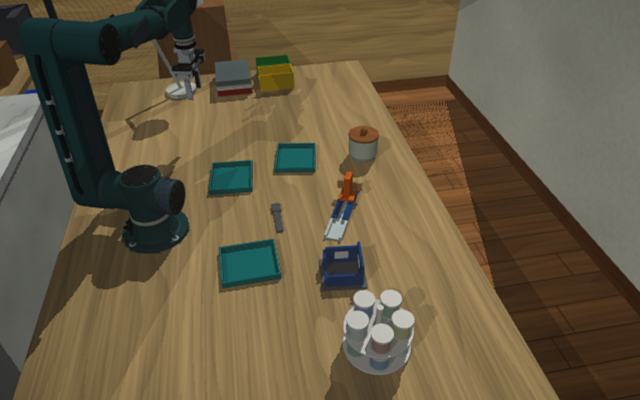

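Top view: the stop is at about (280,160), the track runs to its mouth at about (340,188), and there are trays at (188,208), (211,290) and (359,279). The pot is at (190,118) and the house at (390,190). Next I'll measure these.

```bash
cat > m.py <<'E'
from h import *
def comps(mask,mina):
    n,l,st,c=cv2.connectedComponentsWithStats(mask.astype(np.uint8))
    return [l==i for i in range(1,n) if st[i,4]>=mina]
def rect(P):
    (c,sz,a)=cv2.minAreaRect((P[:,:2]*1000).astype(np.float32)); return np.round(c,1),np.round(sz,1),round(a,1)
if __name__=='__main__':
  for n in('top0','side0'):
    s=np.load(n+'.npz'); W=cloud(s); hsv=cv2.cvtColor(s['image'],cv2.COLOR_RGB2HSV); H,S,V=[hsv[:,:,i].astype(int) for i in range(3)]
    ok=(s['depth']>0)&(abs(W[...,0])<.9)&(abs(W[...,1])<.9)&(W[...,2]>-.01)
    print(n,'table z',np.median(W[230:260,100:140,2]) )
    for nm,m in dict(teal=(H>78)&(H<98)&(S>120),blue=(H>103)&(H<125)&(S>110),orange=(H>3)&(H<14)&(S>170)).items():
        for c in comps(m&ok,60):
            P=W[c]; print(nm,c.sum(),'z',np.round(np.percentile(P[:,2],[3,50,97]),3),*rect(P),'med',np.round(np.median(P,0),3))
    if n=='top0':
      for nm,m in dict(high=(W[...,2]>.012)).items():
        for c in comps(m&ok,40):
            P=W[c]; print(nm,c.sum(),'z',np.round(np.percentile(P[:,2],[3,50,97]),3),*rect(P))
E
python3 m.py
```

```text
top0 table z -0.0007147122245928002
teal 2635 z [0.001 0.006 0.022] [501.1 305.4] [169.8 146.8] 78.9 med [0.502 0.311 0.006]
teal 2250 z [0.    0.005 0.013] [ 281.9 -215.8] [156.3 132.2] 1.4 med [ 0.283 -0.215  0.005]
teal 2828 z [0.001 0.006 0.022] [255.  230.2] [169.  147.6] 85.2 med [0.253 0.234 0.006]
teal 201 z [0.515 0.545 0.57 ] [159.6 391.2] [70.7  3.4] 67.5 med [0.16  0.392 0.545]
blue 101 z [0.017 0.02  0.024] [621.3 -51.6] [66.1 14.8] 64.6 med [ 0.621 -0.052  0.02 ]
orange 94 z [0.106 0.11  0.114] [638.8  20.7] [38.5 21. ] 70.5 med [0.638 0.021 0.11 ]
high 1504 z [0.032 0.099 0.114] [758.1 278.2] [111.1 112.4] 87.2
high 1127 z [0.014 0.022 0.111] [608.1 -37.3] [261.3  83.6] 62.4
high 3479 z [0.018 0.121 0.142] [ 579.7 -557.8] [165.8 165.3] 1.1
high 602 z [0.016 0.052 0.082] [ 551.  -300.6] [103.  108.5] 83.2
high 500 z [0.013 0.02  0.025] [501.9 305.3] [172.4 150.2] 79.2
high 467 z [0.014 0.02  0.025] [ 287.2 -211.2] [170.3 150.3] 1.4
high 540 z [0.013 0.02  0.024] [254.6 230.4] [171.8 150.9] 85.3
high 4144 z [0.233 0.366 0.555] [144.6 472.2] [272.2  82.7] 78.9
high 2781 z [0.013 0.191 0.223] [35.5 -3.1] [203.1 165.5] 84.7
side0 table z 0.0015781573751486302
teal 4804 z [0.26  0.594 0.652] [-19.8 200.7] [495.4 215.7] 66.5 med [-0.132  0.036  0.594]
teal 1091 z [0.    0.007 0.023] [501.3 316.6] [216.4 148.8] 80.0 med [0.501 0.306 0.007]
teal 1275 z [0.001 0.007 0.024] [251.  224.1] [183.7 152.9] 85.7 med [0.253 0.231 0.007]
teal 2299 z [0.002 0.007 0.023] [ 285.1 -215.3] [169.2 157.1] 1.5 med [ 0.285 -0.213  0.007]
blue 82 z [0.017 0.021 0.025] [589.2 -38.2] [84.  21.3] 69.3 med [ 0.59  -0.038  0.021]
blue 94 z [0.016 0.021 0.025] [624.7 -52.9] [89.7 20.6] 66.2 med [ 0.623 -0.054  0.021]
blue 880 z [0.011 0.04  0.081] [ 549.2 -306.1] [107.6 105.8] 82.9 med [ 0.552 -0.327  0.04 ]
orange 309 z [0.025 0.054 0.112] [653.3  85.7] [216.4  54.6] 77.4 med [0.635 0.001 0.054]
```

Run:
```python
import cv2
i=cv2.imread('pics/top0.png')[120:220,230:390]; cv2.imwrite('pics/c0.png',cv2.resize(i,None,fx=5,fy=5,interpolation=2))
i=cv2.imread('pics/side0.png')[150:260,290:400]; cv2.imwrite('pics/c1.png',cv2.resize(i,None,fx=5,fy=5,interpolation=2))
```

```text
(no output)
```

View pics/c0.png

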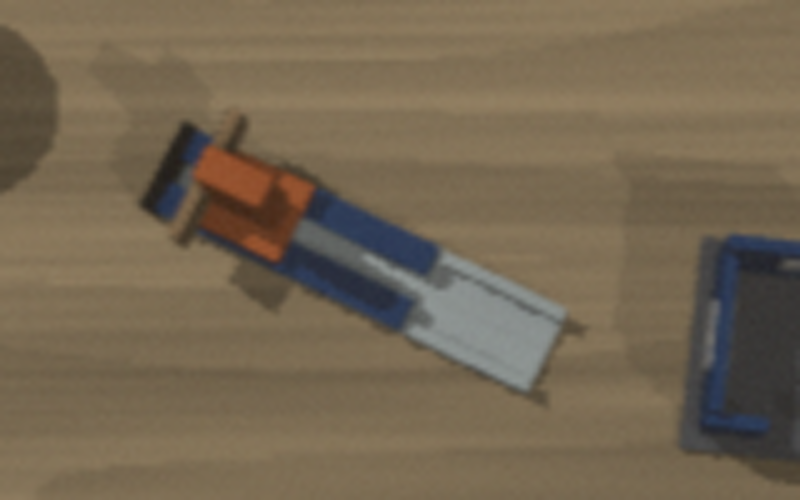

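View pics/c1.png

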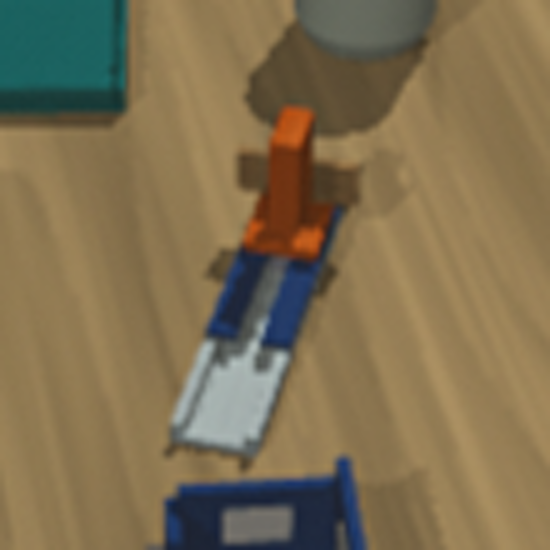

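Run:
```python
from m import *
for n in('top0','side0'):
    s=np.load(n+'.npz'); W=cloud(s); hsv=cv2.cvtColor(s['image'],cv2.COLOR_RGB2HSV); H,S,V=[hsv[:,:,i].astype(int) for i in range(3)]
    reg=(s['depth']>0)&(W[...,0]>.5)&(W[...,0]<.72)&(W[...,1]>-.18)&(W[...,1]<.12)
    a=np.radians(62.4); u=-np.array([np.cos(a),np.sin(a)])
    A=reg&(W[...,2]>.010)&(W[...,2]<.026)&~((H<16)&(S>120))
    A=max(comps(A,30),key=lambda c:c.sum()); P=W[A]
    P=P[:,:2]
    print(n,'track rect',rect(P))
    # lips only
    B=A&(H>103)&(H<125)&(S>90); print('lips',rect(W[B]))
    g=reg&(W[...,2]>.098)&(W[...,2]<.125); print('fin top',g.sum(),rect(W[g]),W[g].mean(0))
    b=reg&(H<16)&(S>150)&(W[...,2]>.02)&(W[...,2]<.035); print('plate',b.sum(),rect(W[b]))
    hh=reg&(W[...,2]>.04)
    print('all high',rect(W[hh]))
```

```text
top0 track rect (array([584.1, -48.1]), array([220. ,  20.4]), 63.3)
lips (array([586.5, -29.7]), array([83.1, 16.6]), 72.4)
fin top 131 (array([639.5,  21.5]), array([44.8, 21.5]), 64.5) [0.63861111 0.02070779 0.10942412]
plate 121 (array([638.4,  18.5]), array([49. , 51.8]), 63.0)
all high (array([641.4,  24.9]), array([52.6, 83.7]), 64.5)
side0 track rect (array([605.1, -52.5]), array([244.6,  57.6]), 63.3)
lips (array([621.4, -19.5]), array([153.1,  56.2]), 62.5)
fin top 74 (array([639.7,  14.2]), array([48.5, 21.2]), 61.0) [0.6384824  0.01098373 0.10862386]
plate 105 (array([636.5,  13.1]), array([57., 51.]), 66.7)
all high (array([642.3,  18.2]), array([59.1, 81.3]), 67.2)
```

Fin top at (0.639, 0.021), height 0.11 m, which agrees with 6 + 105 mm. The track's mouth direction is about (-0.449, -0.893), yaw -116.7°, and the stop is about 66 mm behind the track's origin. The target tray is at (0.501, 0.305), since it has the largest y.

I want tool yaw 63.3°. I'll move to a point above the fin.

```bash
python3 -m inch '[{"linear":[0.968,-1,0],"twist":-0.335,"gripper":1},{"linear":[0.968,-1,0],"twist":-0.335,"gripper":1},{"linear":[0.968,-1,0],"twist":-0.335,"gripper":1},{"linear":[0.968,-1,0],"twist":-0.335,"gripper":1}]'
```

```text
time: 0.43
tool_pos: [0.2533, 0.4248, 0.227]
ee_rot: [-3.14, 0.003, 2.5]
wrist_force: [0.8, 0.7, 0.9]
width: 0.0939
```

```bash
for i in 1 2 3; do python3 -m inch '[{"linear":[0.968,-1,0],"twist":-0.335,"gripper":1},{"linear":[0.968,-1,0],"twist":-0.335,"gripper":1},{"linear":[0.968,-1,0],"twist":-0.335,"gripper":1},{"linear":[0.968,-1,0],"twist":-0.335,"gripper":1}]';done
python3 -m inch '[{"linear":[0.7,-0.75,0],"twist":-0.335,"gripper":1},{"linear":[0.7,-0.75,0],"twist":-0.335,"gripper":1},{"linear":[0.7,-0.75,0],"twist":-0.335,"gripper":1},{"linear":[0.7,-0.75,0],"twist":-0.335,"gripper":1},{"linear":[0.7,-0.75,0],"twist":-0.335,"gripper":1},{"linear":[0.7,-0.75,0],"twist":-0.335,"gripper":1}]'
python3 - <<'E'
from h import *
o=robot.get_obs(); print(o['tool_pos'],o['ee_rot']); s=snap('wrist','w1'); print(s['mtx'],s['hand_eye']); np.savez('o1.npz',p=o['tool_pos'],r=o['ee_rot'])
E
```

```text
time: 0.77
tool_pos: [0.3502, 0.3244, 0.2269]
ee_rot: [-3.141, 0.003, 2.148]
wrist_force: [-0.0, 0.8, -0.1]
width: 0.0942
time: 1.1
tool_pos: [0.4471, 0.2241, 0.2267]
ee_rot: [-3.141, 0.003, 1.797]
wrist_force: [-1.2, 0.3, -0.1]
width: 0.0944
time: 1.43
tool_pos: [0.5437, 0.1238, 0.2262]
ee_rot: [-3.141, 0.002, 1.447]
wrist_force: [-0.5, -0.1, -0.7]
width: 0.094
time: 1.93
tool_pos: [0.6105, 0.054, 0.2271]
ee_rot: [-3.14, -0.0, 1.106]
wrist_force: [-0.8, 0.2, 0.1]
width: 0.0941
[0.61045302 0.05397688 0.22714569] [-3.14007971e+00 -7.95351093e-05  1.10644018e+00]
[[309.70691629   0.         320.62349201]
 [  0.         309.70691629 198.94483815]
 [  0.           0.           1.        ]] [[ 1.29813599e-04 -9.62883656e-01 -2.69916743e-01  7.93467578e-02]
 [ 9.99999954e-01  1.99398586e-04 -2.30382323e-04 -8.96585097e-04]
 [ 2.75652390e-04 -2.69916701e-01  9.62883637e-01 -1.58129501e-01]
 [ 0.00000000e+00  0.00000000e+00  0.00000000e+00  1.00000000e+00]]
```

View pics/w1.png

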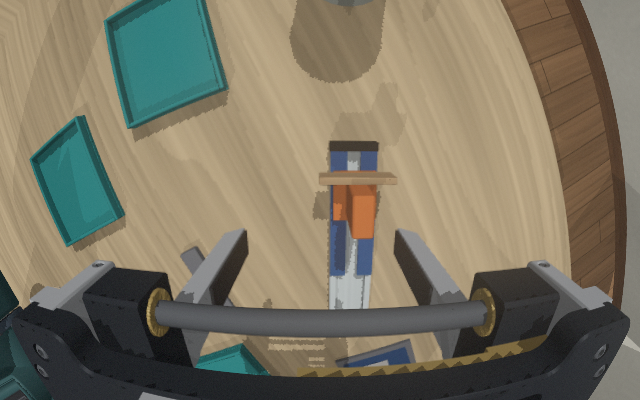

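The wrist view shows the stop's fin at about (362,210), with the track running vertically at column ~353. I'll measure the fin and the track edges from here.

```bash
cat >> h.py <<'E'
from scipy.spatial.transform import Rotation as Rt
def wcloud(s,p,r):
    K=s['mtx']; d=s['depth']; v,u=np.indices(d.shape)
    x=(u-K[0,2])/K[0,0]; y=(v-K[1,2])/K[1,1]; th=np.hypot(x,y)+1e-9
    k=np.tan(np.minimum(th,1.4))/th*d; P=np.stack([x*k,y*k,d],-1)
    T=s['hand_eye']; P=P@T[:3,:3].T+T[:3,3]
    return P@Rt.from_euler('xyz',r).as_matrix().T+p
E
cat > f.py <<'E'
from m import *
def run(tag,o):
    s=np.load(tag+'.npz');o=np.load(o); W=wcloud(s,o['p'],o['r']); hsv=cv2.cvtColor(s['image'],cv2.COLOR_RGB2HSV); H,S,V=[hsv[:,:,i].astype(int) for i in range(3)]
    ok=(s['depth']>0); g=ok&(H<16)&(S>130)
    reg=(W[...,0]>.45)&(W[...,0]<.75)&(W[...,1]>-.2)&(W[...,1]<.12)
    c=g&reg&(W[...,2]>.095); c=max(comps(c,10),key=lambda q:q.sum()); print('fintop',c.sum(),rect(W[c]),np.round(W[c].mean(0),4))
    B=ok&reg&(H>103)&(H<125)&(S>90)&(W[...,2]>.01)&(W[...,2]<.03);print('lips',B.sum(),rect(W[B]),np.median(W[B][:,2]))
    return W,H,S,V,ok
if __name__=='__main__':
    W,H,S,V,ok=run('w1','o1.npz')
    T=max(comps((H>78)&(H<98)&(S>120)&(W[...,1]>.15)&(W[...,0]>.38)&(W[...,2]<.1),100),key=lambda q:q.sum()); print('tray',T.sum(),rect(W[T]),np.median(W[T],0))
E
python3 f.py
```

```text
fintop 1109 (array([638.2,  23.2]), array([43.4, 22.4]), 64.3) [0.6384 0.0258 0.1103]
lips 1341 (array([624. ,  -4.4]), array([163.6,  54.5]), 63.5) 0.021933830484552858
tray 10459 (array([500.6, 306.7]), array([168.9, 149.3]), 79.5) [0.49702797 0.29908522 0.00712281]
```

The wrist view agrees: fin at (0.638, 0.0225), angle ~63.5°, tray at (0.501, 0.306). I'll align and descend.

```bash
python3 -m inch '[{"linear":[0.275,-0.315,0],"twist":0,"gripper":1},{"linear":[0.275,-0.315,0],"twist":0,"gripper":1},{"linear":[0.275,-0.315,-0.3],"twist":0,"gripper":1},{"linear":[0.275,-0.315,-0.6],"twist":0,"gripper":1},{"linear":[0.275,-0.315,-0.8],"twist":0,"gripper":1},{"linear":[0.275,-0.315,-0.8],"twist":0,"gripper":1},{"linear":[0.275,-0.315,-0.8],"twist":0,"gripper":1}]'
python3 - <<'E'
from h import *
o=robot.get_obs(); np.savez('o2.npz',p=o['tool_pos'],r=o['ee_rot']); s=snap('wrist','w2')
import f; f.run('w2','o2.npz')
E
```

```text
time: 2.57
tool_pos: [0.6374, 0.0228, 0.1467]
ee_rot: [-3.139, 0.001, 1.106]
wrist_force: [-0.2, 0.3, 0.8]
width: 0.0941
fintop 2052 (array([638.4,  22.8]), array([44.1, 22.6]), 64.5) [0.6399 0.0256 0.1108]
lips 2472 (array([624. ,  -4.3]), array([164.9,  54.8]), 63.9) 0.02192398287624086
```

View pics/w2.png

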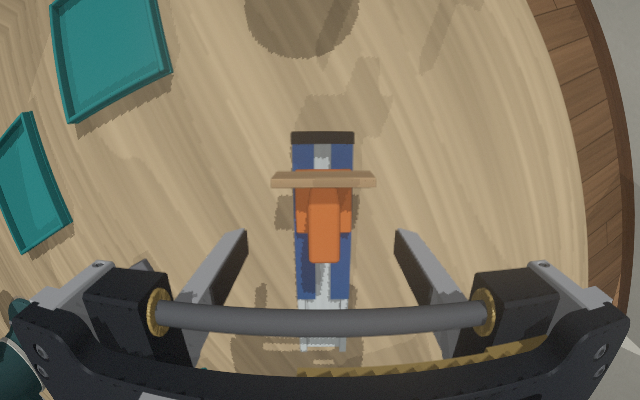

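The fin, columns 308–339, is centred between the fingers and the jaws are square to it. I'll lower 53 mm and close.

```bash
python3 -m inch '[{"linear":[0.01,0,-0.3],"twist":0,"gripper":1},{"linear":[0.01,0,-0.5],"twist":0,"gripper":1},{"linear":[0.01,0,-0.53],"twist":0,"gripper":1},{"linear":[0.01,0,-0.53],"twist":0,"gripper":1},{"linear":[0.01,0,-0.53],"twist":0,"gripper":0},{"linear":[0.01,0,-0.53],"twist":0,"gripper":0},{"linear":[0.01,0,-0.53],"twist":0,"gripper":0},{"linear":[0.01,0,-0.53],"twist":0,"gripper":0},{"linear":[0.01,0,-0.53],"twist":0,"gripper":0},{"linear":[0.01,0,-0.53],"twist":0,"gripper":0}]'
```

```text
time: 3.45
tool_pos: [0.6399, 0.0215, 0.095]
ee_rot: [3.141, -0.0, 1.104]
wrist_force: [0.3, 0.7, 0.2]
width: 0.0574
```

```bash
python3 -m inch '[{"linear":[0,0,0],"twist":0,"gripper":0},{"linear":[0,0,0],"twist":0,"gripper":0},{"linear":[0,0,0],"twist":0,"gripper":0},{"linear":[0,0,0],"twist":0,"gripper":0},{"linear":[0,0,0],"twist":0,"gripper":0},{"linear":[0,0,0],"twist":0,"gripper":0}]'
```

```text
time: 3.95
tool_pos: [0.6396, 0.0215, 0.0944]
ee_rot: [-3.141, 0.0, 1.104]
wrist_force: [-0.5, -0.5, -0.8]
width: 0.0217
```

Gripped, width 21.7 mm. I'll raise 1.5 mm so the foot doesn't drag, and slide along the track.

```bash
python3 -m inch '[{"linear":[0,0,0.015],"twist":0,"gripper":0},{"linear":[-0.045,-0.09,0.015],"twist":0,"gripper":0},{"linear":[-0.09,-0.18,0.015],"twist":0,"gripper":0},{"linear":[-0.135,-0.27,0.015],"twist":0,"gripper":0},{"linear":[-0.18,-0.36,0.015],"twist":0,"gripper":0},{"linear":[-0.225,-0.45,0.015],"twist":0,"gripper":0},{"linear":[-0.27,-0.54,0.015],"twist":0,"gripper":0},{"linear":[-0.315,-0.63,0.015],"twist":0,"gripper":0},{"linear":[-0.345,-0.69,0.015],"twist":0,"gripper":0},{"linear":[-0.345,-0.69,0.015],"twist":0,"gripper":0}]'
python3 - <<'E'
from h import *
o=robot.get_obs(); np.savez('o3.npz',p=o['tool_pos'],r=o['ee_rot']); s=snap('wrist','w3'); print(o['wrist_force'],o['tool_pos'])
import f; f.run('w3','o3.npz')
E
```

```text
time: 4.78
tool_pos: [0.6046, -0.0492, 0.0961]
ee_rot: [3.141, 0.001, 1.102]
wrist_force: [-0.6, 0.8, -3.1]
width: 0.0219
[-0.6393003   0.83342136 -3.12882794] [ 0.60455113 -0.04916068  0.09612437]
fintop 3445 (array([603.8, -48.2]), array([44.8, 22.4]), 63.0) [ 0.606  -0.0441  0.1121]
lips 6814 (array([629.4,   6.5]), array([141.4,  55.2]), 63.9) 0.021918754657557382
```

View pics/w3.png

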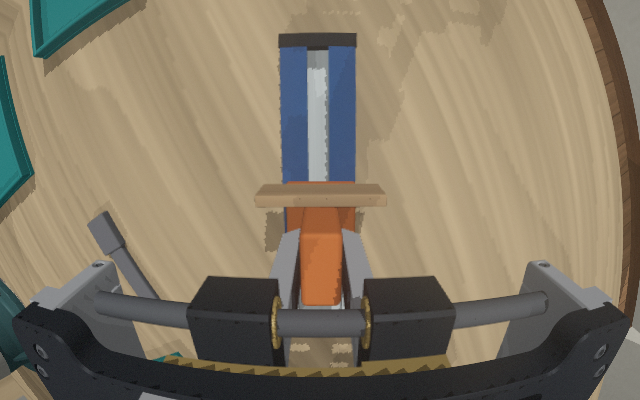

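The stop, at (320,265), has moved with the gripper and stays straight in the slot. Side forces are low, with only its weight on the wrist. I'll slide the rest.

```bash
python3 -m inch '[{"linear":[-0.045,-0.09,0],"twist":0,"gripper":0},{"linear":[-0.09,-0.18,0],"twist":0,"gripper":0},{"linear":[-0.135,-0.27,0],"twist":0,"gripper":0},{"linear":[-0.18,-0.36,0],"twist":0,"gripper":0},{"linear":[-0.225,-0.45,0],"twist":0,"gripper":0},{"linear":[-0.27,-0.54,0],"twist":0,"gripper":0},{"linear":[-0.315,-0.63,0],"twist":0,"gripper":0},{"linear":[-0.345,-0.69,0],"twist":0,"gripper":0},{"linear":[-0.345,-0.69,0],"twist":0,"gripper":0},{"linear":[-0.345,-0.69,0],"twist":0,"gripper":0}]'
python3 - <<'E'
from h import *
o=robot.get_obs(); print(o['wrist_force'],o['tool_pos']); s=snap('top','t4'); np.savez('o4.npz',p=o['tool_pos'],r=o['ee_rot']); s=snap('wrist','w4')
import f; f.run('w4','o4.npz')
E
```

```text
time: 5.67
tool_pos: [0.5706, -0.1168, 0.0961]
ee_rot: [3.141, -0.001, 1.103]
wrist_force: [-0.4, -0.2, -3.2]
width: 0.0219
[-0.43578318 -0.22602073 -3.15112823] [ 0.57062752 -0.11684087  0.0960563 ]
fintop 3456 (array([ 570. , -115.5]), array([44.2, 22.4]), 62.7) [ 0.572  -0.1119  0.1121]
lips 8449 (array([616.1, -20.6]), array([128.6,  55.2]), 63.7) 0.02188027015262503
```

View pics/w4.png

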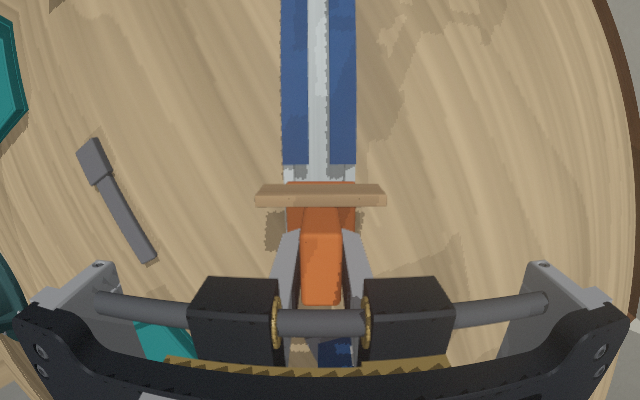

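The foot is at track x ≈ 87 mm, clear of the lips: the lip edge shows at row 165, behind the blade. I'll lift straight up.

```bash
python3 -m inch '[{"linear":[0,0,0.1],"twist":0,"gripper":0},{"linear":[0,0,0.25],"twist":0,"gripper":0},{"linear":[0,0,0.45],"twist":0,"gripper":0},{"linear":[0,0,0.65],"twist":0,"gripper":0},{"linear":[0,0,0.8],"twist":0,"gripper":0},{"linear":[0,0,0.8],"twist":0,"gripper":0},{"linear":[0,0,0.8],"twist":0,"gripper":0}]'
python3 - <<'E'
from h import *
o=robot.get_obs(); print(o['wrist_force'],o['tool_pos'],o['width']); s=snap('side','s5')
E
```

```text
time: 6.35
tool_pos: [0.5716, -0.1163, 0.1776]
ee_rot: [3.138, -0.001, 1.105]
wrist_force: [0.2, 0.1, -3.0]
width: 0.0219
[ 0.20915471  0.1062658  -2.96928411] [ 0.57161154 -0.11627482  0.17764765] 0.021857377556112244
```

View pics/s5.png

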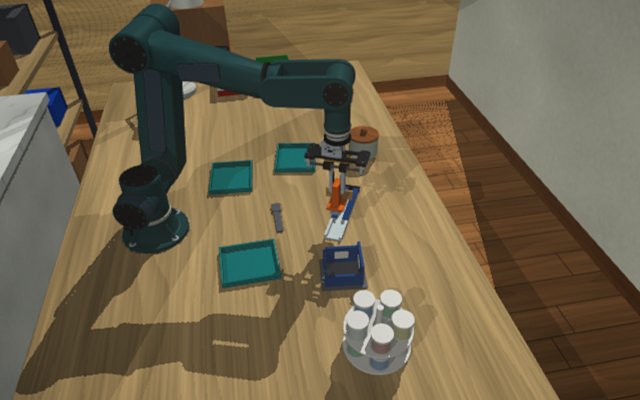

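The stop hangs upright in the gripper at about (338,195), and the bystanders are unmoved. I'll carry it to the tray.

```bash
for i in 1 2 3 4; do python3 -m inch '[{"linear":[-0.04,0.25,0],"twist":0,"gripper":0},{"linear":[-0.09,0.5,0],"twist":0,"gripper":0},{"linear":[-0.13,0.75,0],"twist":0,"gripper":0},{"linear":[-0.175,1,0],"twist":0,"gripper":0}]'; done
python3 -m inch '[{"linear":[0,0.12,0],"twist":0,"gripper":0},{"linear":[0,0.22,0],"twist":0,"gripper":0},{"linear":[0,0.22,0],"twist":0,"gripper":0},{"linear":[0,0.22,0],"twist":0,"gripper":0},{"linear":[0,0.22,0],"twist":0,"gripper":0}]'
python3 - <<'E'
from m import *
o=robot.get_obs(); print(o['wrist_force'],o['tool_pos'],o['width']); np.savez('o6.npz',p=o['tool_pos'],r=o['ee_rot']); s=snap('wrist','w6')
W=wcloud(s,o['tool_pos'],o['ee_rot']); hsv=cv2.cvtColor(s['image'],cv2.COLOR_RGB2HSV); H,S,V=[hsv[:,:,i].astype(int) for i in range(3)]
for c in comps((H>78)&(H<98)&(S>110)&(s['depth']>0)&(W[...,2]<.05),300): print(c.sum(),rect(W[c]))
snap('side','s6')
E
```

```text
time: 6.73
tool_pos: [0.5519, -0.0154, 0.1737]
ee_rot: [-3.138, 0.001, 1.103]
wrist_force: [0.2, 0.0, -3.0]
width: 0.0218
time: 7.07
tool_pos: [0.5343, 0.0848, 0.1739]
ee_rot: [-3.138, 0.002, 1.104]
wrist_force: [0.2, 0.1, -3.2]
width: 0.0219
time: 7.4
tool_pos: [0.5168, 0.1846, 0.1739]
ee_rot: [-3.139, 0.002, 1.104]
wrist_force: [0.1, -0.1, -2.5]
width: 0.0221
time: 7.73
tool_pos: [0.4993, 0.2845, 0.1737]
ee_rot: [-3.139, 0.003, 1.104]
wrist_force: [-0.1, 0.2, -2.4]
width: 0.0219
time: 8.15
tool_pos: [0.501, 0.3043, 0.1756]
ee_rot: [3.141, 0.001, 1.103]
wrist_force: [0.4, -0.2, -2.6]
width: 0.0217
[ 0.40561677 -0.18284133 -2.56981137] [0.50095278 0.30433249 0.17560874] 0.021673052152574607
515 (array([515.6, 387.5]), array([  5. , 135.3]), 79.1)
478 (array([570.6, 291.1]), array([161.9,   4.7]), 79.5)
7625 (array([509.4, 345.2]), array([ 82.2, 149.4]), 65.5)
476 (array([432.7, 335.3]), array([138.3,   5.4]), 79.2)
577 (array([437.9, 287.3]), array([48.7, 24.3]), 78.4)
1056 (array([533.4, 242.2]), array([45.6, 38.9]), 77.2)
3298 (array([258.6, 281.2]), array([ 71.7, 148.6]), 85.2)
1120 (array([196.7, 199.9]), array([77.6, 68.6]), 64.9)
```

View pics/w6.png

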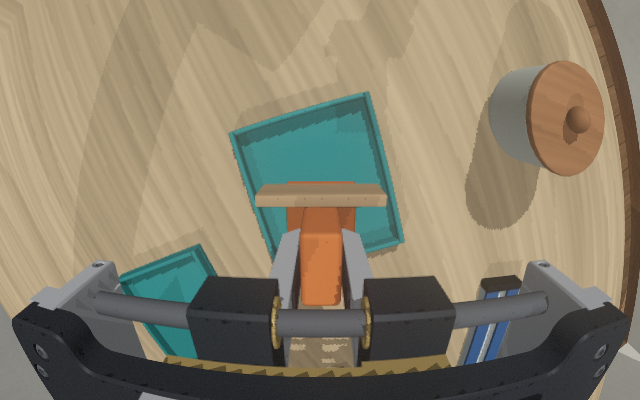

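View pics/s6.png

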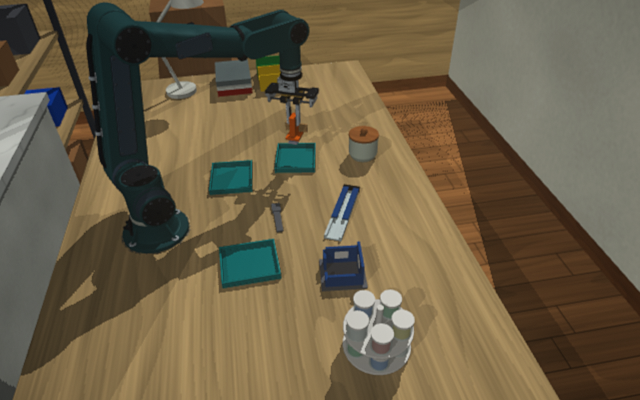

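The stop is above the target tray: walls at x ≈ 0.433 and 0.571 give a centre of ~0.502. The tray floor is at the same 6 mm height as the channel floor, so the foot touches at TCP z ≈ 0.0945. I'll lower to 6 mm short of that.

```bash
python3 -m inch '[{"linear":[0,0,-0.2],"twist":0,"gripper":0},{"linear":[0,0,-0.4],"twist":0,"gripper":0},{"linear":[0,0,-0.55],"twist":0,"gripper":0},{"linear":[0,0,-0.65],"twist":0,"gripper":0},{"linear":[0,0,-0.72],"twist":0,"gripper":0},{"linear":[0,0,-0.75],"twist":0,"gripper":0},{"linear":[0,0,-0.75],"twist":0,"gripper":0},{"linear":[0,0,-0.75],"twist":0,"gripper":0},{"linear":[0,0,-0.75],"twist":0,"gripper":0}]'
```

```text
time: 9.0
tool_pos: [0.5015, 0.3058, 0.1023]
ee_rot: [3.14, -0.002, 1.104]
wrist_force: [-0.7, -0.8, -2.4]
width: 0.0217
```

```bash
python3 -m inch '[{"linear":[0,0,-0.01],"twist":0,"gripper":0},{"linear":[0,0,-0.02],"twist":0,"gripper":0},{"linear":[0,0,-0.03],"twist":0,"gripper":0},{"linear":[0,0,-0.04],"twist":0,"gripper":0},{"linear":[0,0,-0.04],"twist":0,"gripper":0},{"linear":[0,0,-0.04],"twist":0,"gripper":0}]'
```

```text
time: 9.5
tool_pos: [0.5006, 0.3055, 0.0968]
ee_rot: [-3.142, 0.0, 1.104]
wrist_force: [0.3, -0.7, -3.5]
width: 0.0217
```

```bash
python3 -m inch '[{"linear":[0,0,-0.01],"twist":0,"gripper":0},{"linear":[0,0,-0.015],"twist":0,"gripper":0},{"linear":[0,0,-0.015],"twist":0,"gripper":0},{"linear":[0,0,-0.015],"twist":0,"gripper":0}]'
```

```text
time: 9.83
tool_pos: [0.5007, 0.3055, 0.0954]
ee_rot: [-3.142, 0.0, 1.104]
wrist_force: [-0.2, -0.9, -2.2]
width: 0.0218
```

```bash
python3 -m inch '[{"linear":[0,0,-0.005],"twist":0,"gripper":0},{"linear":[0,0,-0.01],"twist":0,"gripper":0},{"linear":[0,0,-0.01],"twist":0,"gripper":0},{"linear":[0,0,-0.01],"twist":0,"gripper":0}]'
```

```text
time: 10.17
tool_pos: [0.5007, 0.3055, 0.0945]
ee_rot: [3.142, 0.0, 1.104]
wrist_force: [0.2, -0.2, -3.0]
width: 0.0215
```

```bash
python3 -m inch '[{"linear":[0,0,-0.005],"twist":0,"gripper":0},{"linear":[0,0,-0.01],"twist":0,"gripper":0},{"linear":[0,0,-0.01],"twist":0,"gripper":0},{"linear":[0,0,-0.01],"twist":0,"gripper":0}]'
```

```text
time: 10.5
tool_pos: [0.5008, 0.3056, 0.0943]
ee_rot: [3.141, -0.0, 1.104]
wrist_force: [-2.4, -1.3, 1.7]
width: 0.0217
```

The vertical force went from -3.0 to +1.7 N, so the foot is on the tray floor. I'll release and retreat straight up.

```bash
python3 -m inch '[{"linear":[0,0,0],"twist":0,"gripper":1},{"linear":[0,0,0],"twist":0,"gripper":1},{"linear":[0,0,0],"twist":0,"gripper":1},{"linear":[0,0,0],"twist":0,"gripper":1},{"linear":[0,0,0],"twist":0,"gripper":1},{"linear":[0,0,0],"twist":0,"gripper":1},{"linear":[0,0,0],"twist":0,"gripper":1},{"linear":[0,0,0],"twist":0,"gripper":1}]'
python3 -m inch '[{"linear":[0,0,0.1],"twist":0,"gripper":1},{"linear":[0,0,0.3],"twist":0,"gripper":1},{"linear":[0,0,0.6],"twist":0,"gripper":1},{"linear":[0,0,1],"twist":0,"gripper":1},{"linear":[0,0,1],"twist":0,"gripper":1},{"linear":[0,0,1],"twist":0,"gripper":1},{"linear":[0,0,1],"twist":0,"gripper":1}]'
python3 - <<'E'
from m import *
o=robot.get_obs(); np.savez('o7.npz',p=o['tool_pos'],r=o['ee_rot']); s=snap('wrist','w7')
W=wcloud(s,o['tool_pos'],o['ee_rot']); hsv=cv2.cvtColor(s['image'],cv2.COLOR_RGB2HSV); H,S,V=[hsv[:,:,i].astype(int) for i in range(3)]
ok=(s['depth']>0)&(W[...,1]>.15)&(W[...,0]>.38)&(W[...,0]<.62)
c=ok&(H<16)&(S>130)&(W[...,2]>.095); print('fin',rect(W[c]),np.median(W[c],0))
c=ok&(H<16)&(S>130)&(W[...,2]>.02)&(W[...,2]<.045); print('plate',rect(W[c]),np.median(W[c],0))
for c in comps((H>78)&(H<98)&(S>110)&ok&(W[...,2]<.05),1000): print('tray',c.sum(),rect(W[c]),np.percentile(W[c][:,2],[3,50,97]))
snap('side','s7')
E
```

```text
time: 11.17
tool_pos: [0.5007, 0.3055, 0.0935]
ee_rot: [3.142, -0.0, 1.104]
wrist_force: [0.2, -0.2, -0.1]
width: 0.0718
time: 11.75
tool_pos: [0.5007, 0.3055, 0.194]
ee_rot: [3.141, -0.001, 1.104]
wrist_force: [0.2, -0.5, -1.1]
width: 0.094
fin (array([500.5, 306.7]), array([43.7, 21.8]), 63.3) [0.50147206 0.30919845 0.11166098]
plate (array([500.3, 306.7]), array([58.4, 50.9]), 62.8) [0.50141069 0.30291366 0.03385463]
tray 9611 (array([497.9, 303.8]), array([161.3, 136.5]), 79.5) [0.00554655 0.0069848  0.02176139]
```

View pics/w7.png

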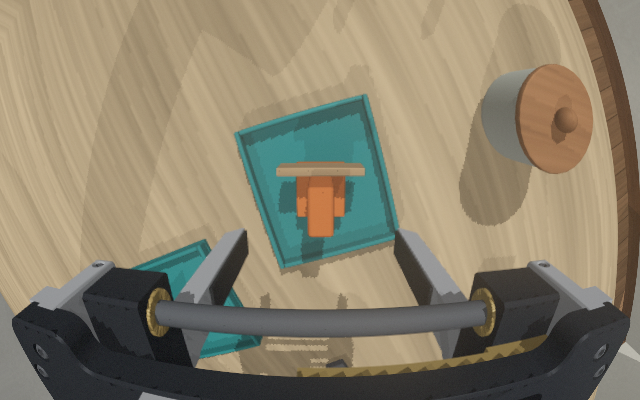

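View pics/s7.png

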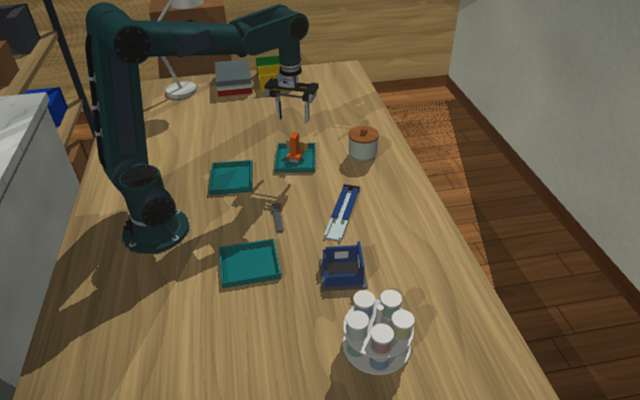

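The stop stands upright in the middle of the tray, fin top at 0.111 m (expected 6 + 105 mm) and directly above the plate's centre. The gripper is clear and the bystanders are unmoved, so I'll hand in.

```bash
python3 -c "
from bench import robot
print(robot.close_job())"
```

```text
the job is handed in; nothing more can be done
None
```

The orange stop now stands upright near the middle of the teal tray farthest to the robot's left, and I have handed the job in. No verdict was reported.

- **Slide and lift:** I gripped the fin and raised it 1.5 mm so the foot did not drag. I then slid it about 154 mm, to about x = +87 mm in the track frame, and lifted it straight up. The sideways force readings I took on the way stayed below 1 N.
- **Placing:** I lowered the stop in small steps until the vertical force changed from -3.0 to +1.7 N, showing the foot was on the tray floor. Then I opened the fingers and backed straight up about 100 mm.
- **Last checks:** The fin top is at 0.1117 m, against 0.111 m expected with the foot on the tray floor. Fin and plate centres agree to within 1 mm, so the stop is upright. The tray lies flat and the gripper is clear. The house, pot, separator and carousel look unmoved in the side view, which I compared by eye and did not measure.
- **Timing and disagreements:** The last move ended at 11.75 s of the 48 s allowed. The only mismatch was early on, when the side view's depth put the fin about 10 mm off in y. The top and wrist views agreed with each other, so I used those.

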